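Sort out the swapped bench stations

TASK

The four things on the coloured bench stations have been put back in each other's places. Put each one upright in the middle of its own station: the red dish on red, the glue bottle on blue, the off-white dish with the brass parts on yellow and the tally counter on green. The empty grey station is free for parking a thing on the way; leave the stapler where it is.

Things in the scene. Friction and masses are not known exactly. Their poses are not given: they have to be found in the camera images.
- red_dish: small round bright red dish of parts, open on top, 51 mm across, 28 mm high, about 60 g; can be gripped across its outside. Origin: centre of its underside; z up through its top. Stands upright on a station at the start.
- glue_bottle: small white glue bottle with a blue band and a blue pointed cap; body round, 36 mm across up to 84 mm high, then a nozzle 20 mm across up to 122 mm; about 65 g. Grip the body. Origin: centre of its underside; z up through its top. Stands upright on a station at the start.
- pale_dish: small round off-white dish holding small brass parts, 59 mm across, 31 mm high, about 60 g; can be gripped across its outside. Origin: centre of its underside; z up through its top. Stands upright on a station at the start.
- tally_counter: white round hand tally counter lying on its back, dark counter window on top; round body 41 mm across, with a small knob on its -y side (44 mm over body and knob), 23 mm high. Grip it across its x axis, clear of the knob. Origin: centre of the underside of the whole (over body and knob); z up.
- station_red: flat-topped round stand on the bench, fixed: a red puck 88 mm across (its foot 96 mm) and 39 mm high with a black rubber inlay 64 mm across in the middle of its top; a thing stands on the inlay, 40 mm above the bench. Place of the red dish. Origin: centre of its underside, on the bench; z up.
- station_blue: flat-topped round stand on the bench, fixed: a blue puck 88 mm across (its foot 96 mm) and 39 mm high with a black rubber inlay 64 mm across in the middle of its top; a thing stands on the inlay, 40 mm above the bench. Place of the glue bottle. Origin: centre of its underside, on the bench; z up.
- station_yellow: flat-topped round stand on the bench, fixed: a yellow puck 88 mm across (its foot 96 mm) and 39 mm high with a black rubber inlay 64 mm across in the middle of its top; a thing stands on the inlay, 40 mm above the bench. Place of the off-white dish. Origin: centre of its underside, on the bench; z up.
- station_green: flat-topped round stand on the bench, fixed: a green puck 88 mm across (its foot 96 mm) and 39 mm high with a black rubber inlay 64 mm across in the middle of its top; a thing stands on the inlay, 40 mm above the bench. Place of the tally counter. Origin: centre of its underside, on the bench; z up.
- station_grey: flat-topped round stand on the bench, fixed: a grey puck 88 mm across (its foot 96 mm) and 39 mm high with a black rubber inlay 64 mm across in the middle of its top; a thing stands on the inlay, 40 mm above the bench. Spare: empty at the start, a free spot to park a thing. Origin: centre of its underside, on the bench; z up.
- stapler: black stapler, loose, 38 x 122 mm (long along its own y), 37 mm high; a bystander to be left where it is. Origin: centre of its underside. (Not listed: beyond the stations stands a fixed green lever press, up to 0.4 m tall: it fills x > 0.57 for y between -0.33 and -0.16 m; keep the hand clear of it.)
Things that resemble listed ones, but are neither listed nor needed, are in the scene too. Of the things that look like the station_red, the larger one is meant.

How it is judged:
By the outcome, as a careful person would: the job done as asked, in the order asked, and still so for the second after the job is handed in, with the robot touching nothing.
It also fails if it takes over 141 s, if anything falls off the work surface, if the arm or the gripper's body presses on something with over 40 N, if the wrist force passes 120 N, or if a joint passes its speed limit or range.

ROBOT

A 6-joint arm with a two-finger parallel gripper is mounted at the origin on a cart in front of the work surface, level with it; the furniture and walls round the work are solid. World frame = base frame: x ahead of the robot, y to its left, z up, the work surface at z = 0. Lengths are in m, angles in rad, forces in N, time in s.
With the tool pointing down it reaches from about 0.25 to 0.725 m from the base axis. Payload 4 kg.
Tool frame: the origin (TCP) lies midway between the tips of the shut fingers; the grasp point (between the pads) lies 19 mm behind it; z points along the fingers, y is the line along which they close (so a half turn about z gives the same grasp; the last joint's range is limited). The gripper opens to 85 mm and grips with 20 to 120 N. Pads are 22 mm wide; open, the fingers measure 114 mm over their backs; the gripper's body (76 mm by 85 mm) begins 54 mm behind the grasp point. The pads swing forward as they close: fully open they stand 13 mm farther back than shut.
Start: joints at [-1.107, 0.241, 0.005, 1.335, 0, 1.571], TCP at [0.224, -0.447, 0.231] pointing down, gripper open.
Joint ranges: [-2.72, 2.72], [-1.05, 1.87], [-1.09, 1.28], [-1.99, 2.15], [-1.42, 1.44], [-3.14, 3.14]. Speed limits (rad/s): [2.79, 2.79, 3.14, 3.14, 3.14, 3.14].

INTERFACE

Orientations are given as a unit quaternion [x, y, z, w].
In Python, from workcell import get_obs, camera, job_done, silhouettes gives the robot as it stands. The module is installed in compiled form; this text tells all that it offers.
- The arm moves only by the tool drive_tool, never from a script. Its argument "increments" is a list of rows, each a list of 3 entries, a list of its own where there are three numbers: the shift along the world's x, y, z in mm, then the turn, a rotation vector about the world's x, y, z in degrees, then the opening, from 0 (shut) to 1 (fully open). A call has 1 to 8 rows; each row shifts and turns the commanded pose from where the row before left it; what a row does not reach is not made up. A row lasts 1/12 s, in which the tool goes at most 41.7 mm and 7.16 degrees, less where a joint would pass 70% of its speed; a pose out of reach is approached as far as the arm can. A call is refused whole if a number of a shift passes 41.7 or a number of a turn 7.16, either way. A call with a gripper value outside its range is refused whole. The fingers move at their own pace and stop on an object; the grip force is fixed at half the most. Time passes only in rows, so rows that do not move let the fingers close. It gives the time, the measured TCP pose, the force, the opening and the grip force at its end, in the units of the state.
- get_obs(): the state, without advancing time (a new reading comes with each control period).
- camera(name): name is "scene" or "top" or "wrist"; returns a dict with "image" (400x640x3 uint8, red, green, blue), "K" (3x3 intrinsics, pixels), "k1" (the pictures are not rectified: a ray, as slopes to the right and down, at radius r is drawn at 1 + k1 r^2 times it, then the intrinsics apply), "view" (4x4, takes a point from world to camera coordinates). Camera axes: x right, y down, z forward; pixel columns grow to the right and rows downward; lengths in m; the calibration is good to about 2 mm. A picture is of the moment at which its call begins. There is no depth.
- job_done(): hands the job in; it is judged then, once.
Trained networks look in a picture, given as the dict that the camera call returned (one of the last four; its "shot" number tells which), for a name from the list of things; names that differ only in an ending like _2 or _b are one class to them, and where a whole thing is asked for, a point or a joint stands for the part that bears it (a point fixed in the world has none). Each returns a list of dicts, best first, with "conf" (0 to 1); they miss things now and then, are a little off and sometimes report something else, mostly with a low value. They report only what shows in the picture. A call takes as long as a camera call. They do not tell look-alikes from the thing itself.
- silhouettes(query, picture): "region" (400x640 bool, what is visible of it) and "bbox" ([left, top, right, bottom] in pixels, round what is visible of it).
The state is a dict: "clock": time; "joint_pos": joint angles; "joint_vel": joint speeds; "tau": joint torques, N m; "eef_pos": TCP position; "tool_rot": TCP orientation; "ft_force": force on the tool from outside, world axes, zero at the start; "ft_torque": the same for the moment, N m; "grip_width": finger opening in m; "grasp_force": force on a finger pad.
Only numpy, scipy, OpenCV 4.12 (cv2) and the standard library are available. Lean on these libraries where they do the work, as an engineer would, in place of code of your own. Each camera call takes 0.05 s, during which the arm holds its last target. There are 200 camera calls.

## Working session

There is one attempt and no reset: what is moved stays moved. The work goes in short steps, Python scripts to look and compute and a tool call to move; the robot and the scene stay as the last step left them, time stands still between calls to the robot, and variables do not carry over. Pictures are saved under pics/ and viewed, at most 14 in all, crops included, and the job is handed in when it is done.

Besides the shell and the picture viewer there is one more tool, called after ">>>" as name(argument=value, ...), one argument or row to a line, values as JSON. drive_tool: Moves the arm, as the interface text tells. Its arguments: {"type":"object","properties":{"increments":{"type":"array"}},"required":["increments"]}

```bash
mkdir -p pics; cat > h.py <<'E'
import numpy as np, cv2
from workcell import get_obs, camera, job_done, silhouettes
def ray(c,u,v):
    K=c["K"];p=np.array([(u-K[0,2])/K[0,0],(v-K[1,2])/K[1,1]]);q=p.copy()
    for _ in range(20): q=p/(1+c["k1"]*(q@q))
    V=c["view"];R=V[:3,:3];return -R.T@V[:3,3],R.T@np.array([q[0],q[1],1])
def onz(c,u,v,z):
    o,d=ray(c,u,v);return o+d*(z-o[2])/d[2]
def proj(c,P):
    X=(c["view"]@np.r_[P,1])[:3];q=X[:2]/X[2];q=q*(1+c["k1"]*(q@q));return c["K"][:2,:2]@q+c["K"][:2,2]
def save(c,n,box=None,s=1):
    im=c["image"]
    if box: im=im[box[1]:box[3],box[0]:box[2]]
    im=cv2.resize(im,None,fx=s,fy=s,interpolation=cv2.INTER_CUBIC)
    cv2.imwrite(f"pics/{n}.png",im[...,::-1])
E
python3 - <<'E'
from h import *
o=get_obs();print({k:np.round(v,3) for k,v in o.items()})
for n in("top","scene"):
    c=camera(n);save(c,n+"0");np.set_printoptions(precision=3,suppress=True)
    print(n,c["view"],c["K"][0,0],c["k1"])
    for q,z in dict(red_dish=.068,glue_bottle=.162,pale_dish=.071,tally_counter=.063,station_red=.04,station_blue=.04,station_yellow=.04,station_green=.04,station_grey=.04,stapler=.037).items():
        for s in silhouettes(q,c)[:4]:
            v,u=np.nonzero(s["region"]);b=s["bbox"]
            print(q,round(s["conf"],2),b,len(u),onz(c,u.mean(),v.mean(),z)[:2])
E
```

```text
{'clock': np.float64(0.0), 'joint_pos': array([-1.107,  0.241,  0.004,  1.335,  0.   ,  1.571]), 'joint_vel': array([-0.002,  0.   , -0.   , -0.   , -0.001, -0.   ]), 'tau': array([ 1.0000e-03, -3.7232e+01,  2.5241e+01,  1.7000e-02,  0.0000e+00,
        0.0000e+00]), 'eef_pos': array([ 0.223, -0.447,  0.23 ]), 'tool_rot': array([ 0.973,  0.23 , -0.   , -0.001]), 'ft_force': array([ 0.554,  0.022, -0.094]), 'ft_torque': array([ 0.049,  0.   , -0.011]), 'grasp_force': np.float64(0.0), 'grip_width': np.float64(0.086)}
top [[-0.009 -1.     0.016  0.028]
 [-0.999  0.008 -0.043  0.559]
 [ 0.043 -0.017 -0.999  1.043]
 [ 0.     0.     0.     1.   ]] 398.42925040322194 -0.05932139239491461
red_dish 0.9 [229.5, 227.9, 245.2, 244.5] 316 [0.466 0.233]
glue_bottle 0.8 [166.4, 182.5, 190.2, 199.9] 278 [0.575 0.352]
pale_dish 0.67 [365.6, 231.1, 389.6, 253.8] 452 [ 0.452 -0.119]
pale_dish 0.51 [293.7, 217.1, 326.8, 253.2] 690 [0.466 0.051]
tally_counter 0.59 [302.8, 231.7, 319.9, 246.8] 209 [0.458 0.049]
station_red 0.82 [286.2, 171.9, 311.8, 199.0] 595 [0.598 0.081]
station_red 0.57 [294.5, 217.1,
[... 800 characters left out ...]
 [213.8, 210.3, 233.8, 250.9] 448 [0.5   0.425]
glue_bottle 0.59 [287.3, 226.7, 301.0, 250.1] 325 [0.377 0.307]
pale_dish 0.8 [379.6, 178.9, 392.1, 199.6] 276 [ 0.444 -0.106]
tally_counter 0.68 [335.8, 208.8, 356.7, 216.5] 159 [0.447 0.059]
station_red 0.89 [329.5, 206.0, 356.3, 231.7] 494 [0.446 0.069]
station_red 0.87 [292.0, 196.7, 317.1, 217.7] 402 [0.575 0.102]
station_blue 0.74 [279.8, 239.3, 310.8, 259.9] 466 [0.443 0.247]
station_blue 0.66 [367.3, 187.7, 393.6, 205.8] 308 [ 0.437 -0.09 ]
station_yellow 0.58 [210.8, 235.5, 243.2, 269.5] 634 [0.561 0.398]
station_green 0.84 [282.0, 240.2, 312.4, 261.9] 439 [0.442 0.249]
station_grey 0.75 [408.2, 165.1, 441.3, 189.7] 562 [ 0.414 -0.276]
```

View pics/top0.png

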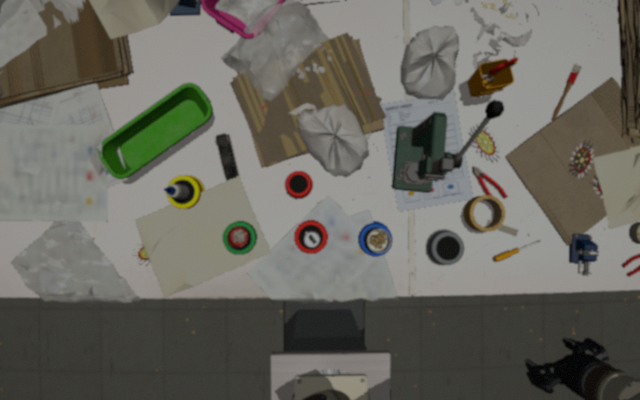

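View pics/scene0.png

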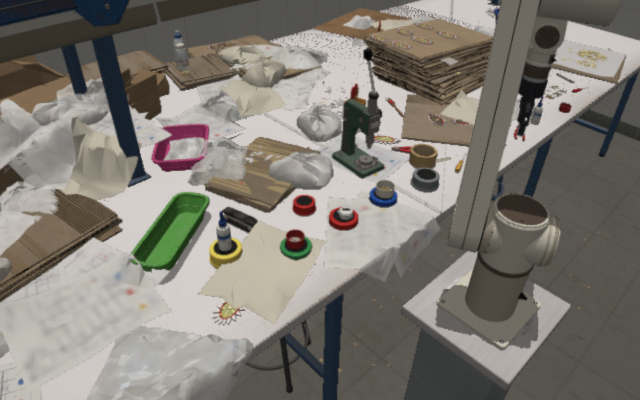

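```bash
python3 - <<'E'
from h import *
c=camera("top");save(c,"top1",(150,125,470,270),2.5)
E
```

```text
(no output)
```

View pics/top1.png

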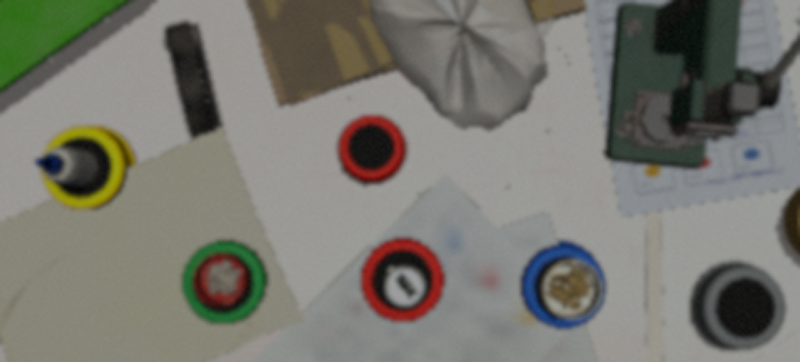

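The top view shows the following:
- **Glue bottle:** on yellow at (184,191).
- **Red dish:** on green at (239,237).
- **Tally counter:** on the red ring at (311,237).
- **Off-white dish:** on blue at (376,239).
- **Grey station:** empty, at (446,247).

There are two red pucks: (299,184), about 27 px across and empty, and (311,237), about 33 px across and carrying the tally. The second is the larger one, so it is station_red, and the enlarged crop confirms this. The other glue bottle and red dish, at scene (537,112) and (565,107), are not on stations, so they are look-alikes.

Next I'll measure the centres more precisely.

```bash
cat > st.py <<'E'
from h import *
from scipy.optimize import least_squares
H={"red":(0,8),"yellow":(24,34),"green":(55,80),"blue":(105,125)}
def stations(c,guess,thr=90):
    hsv=cv2.cvtColor(c["image"],cv2.COLOR_RGB2HSV);out={}
    for n,g in guess.items():
        lo,hi=H[n];m=(hsv[...,0]>=lo)&(hsv[...,0]<=hi)&(hsv[...,1]>thr)&(hsv[...,2]>50)
        if n=="red": m|=(hsv[...,0]>174)&(hsv[...,1]>thr)&(hsv[...,2]>50)
        v,u=np.nonzero(m);P=np.array([onz(c,a,b,.039)[:2] for a,b in zip(u,v)])
        k=np.hypot(*(P-g).T);P=P[k<.06]
        d=cv2.minEnclosingCircle(P[np.hypot(*(P-P.mean(0)).T)<.052].astype(np.float32)*1000)
        out[n]=np.round(d[0],1),round(d[1],1),len(P)
    return out
G={"red":[.46,.05],"yellow":[.583,.369],"green":[.461,.233],"blue":[.455,-.11]}
E
python3 - <<'E'
from st import *
np.set_printoptions(precision=3,suppress=True)
c=camera("top");print(stations(c,G))
w=camera("wrist");o=get_obs()
from scipy.spatial.transform import Rotation as R
T=np.eye(4);T[:3,:3]=R.from_quat(o["tool_rot"]).as_matrix();T[:3,3]=o["eef_pos"]
print(w["view"]@T,w["K"][0,0]);save(w,"w0")
E
```

```text
{'red': (array([463.2,  50.4]), 42.4, 463), 'yellow': (array([582.4, 374.1]), 47.5, 513), 'green': (array([462.2, 233.5]), 42.0, 379), 'blue': (array([ 456.3, -115.4]), 43.2, 324)}
[[-0.001  1.    -0.    -0.   ]
 [-0.95  -0.001 -0.313  0.032]
 [-0.313  0.     0.95   0.161]
 [ 0.     0.     0.     1.   ]] 351.94262758109596
```

>>> drive_tool(
  increments=[
    [[20, 20, 0], [0, 0, 7], 1],
    [[25, 25, 0], [0, 0, 7], 1],
    [[25, 25, 0], [0, 0, 7], 1],
    [[25, 25, 0], [0, 0, 7], 1],
    [[25, 25, 0], [0, 0, 7], 1],
    [[25, 25, 0], [0, 0, 7], 1],
    [[20, 25, 0], [0, 0, 7], 1],
    [[10, 25, 0], [0, 0, 7], 1],
  ],
)

```text
clock: 1.92
eef_pos: [0.4008, -0.2509, 0.2313]
tool_rot: [0.749, 0.663, 0.0, 0.001]
ft_force: [-0.3, 0.0, 0.4]
grip_width: 0.0855
grasp_force: 0.0
```

>>> drive_tool(
  increments=[
    [[25, 35, 0], [0, 0, 3.7], 1],
    [[15, 35, 0], [0, 0, 3.7], 1],
    [[5, 20, 0], [0, 0, 0], 1],
    [[0, 0, 0], [0, 0, 0], 1],
  ],
)

```text
clock: 2.25
eef_pos: [0.4439, -0.1597, 0.2313]
tool_rot: [0.705, 0.709, 0.001, -0.0]
ft_force: [0.4, -0.8, -0.1]
grip_width: 0.0854
grasp_force: 0.0
```

```bash
python3 - <<'E'
from st import *
c=camera("wrist");save(c,"w1");print(get_obs()["eef_pos"],stations(c,{"blue":G["blue"]}))
for q,z in dict(pale_dish=.071,station_grey=.04,tally_counter=.063).items():
    for s in silhouettes(q,c)[:3]:
        v,u=np.nonzero(s["region"]);P=np.array([onz(c,a,b,z)[:2]*1000 for a,b in zip(u,v)],np.float32)
        print(q,s["conf"],s["bbox"],cv2.minEnclosingCircle(P))
E
```

```text
[ 0.44340454 -0.16152224  0.23131119] {'blue': (array([ 455. , -117.4]), 42.9, 2300)}
pale_dish 0.85 [296.7, 103.9, 364.9, 177.7] ((453.8128967285156, -121.77734375), 30.161630630493164)
station_grey 0.9 [269.6, 253.1, 344.4, 336.4] ((429.7457275390625, -293.53936767578125), 54.03831100463867)
```

View pics/w1.png

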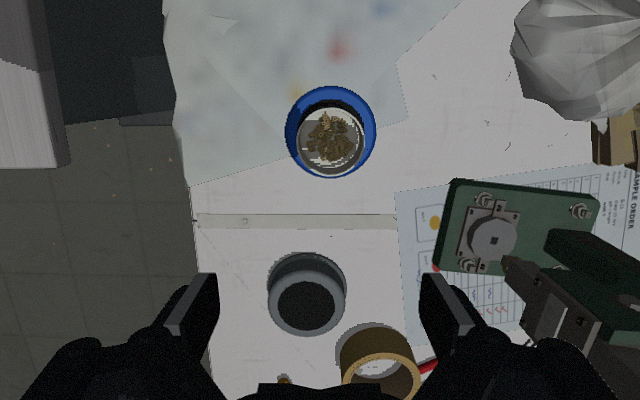

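The wrist view shows blue with the off-white dish at (332,140), and the grey inlay centred near (307,306). The press is well to the right. Next I'll fit the grey inlay, then look at red and green.

```bash
cat >> st.py <<'E'
def inlay(c,g,vmax=40):
    hsv=cv2.cvtColor(c["image"],cv2.COLOR_RGB2HSV)
    v,u=np.nonzero(hsv[...,2]<vmax);P=np.array([onz(c,a,b,.04)[:2] for a,b in zip(u,v)])
    P=P[np.hypot(*(P-g).T)<.045].astype(np.float32)*1000
    return cv2.minEnclosingCircle(P),P.mean(0),len(P)
E
python3 - <<'E'
from st import *
c=camera("wrist")
g=onz(c,307,306,.04)[:2];print(g)
for t in(30,40,50):print(inlay(c,g,t))
E
```

```text
[ 0.42978259 -0.31076926]
(((430.9187316894531, -306.3309020996094), 31.420673370361328), array([ 430.93643, -305.53455], dtype=float32), 2013)
(((430.6966247558594, -306.4306335449219), 31.79924201965332), array([ 430.79462, -305.68286], dtype=float32), 2181)
(((430.8197937011719, -306.2298583984375), 32.02218246459961), array([ 430.8111, -305.6248], dtype=float32), 2206)
```

>>> drive_tool(
  increments=[
    [[0, 40, 0], [0, 0, 0], 1],
    [[5, 40, 0], [0, 0, 0], 1],
    [[5, 40, 0], [0, 0, 0], 1],
    [[0, 40, 0], [0, 0, 0], 1],
    [[0, 40, 0], [0, 0, 0], 1],
    [[0, 40, 0], [0, 0, 0], 1],
    [[0, 20, 0], [0, 0, 0], 1],
    [[0, 0, 0], [0, 0, 0], 1],
  ],
)

```text
clock: 3.17
eef_pos: [0.4532, 0.0991, 0.2313]
tool_rot: [0.706, 0.708, 0.001, -0.0]
ft_force: [-0.1, -0.9, -0.8]
grip_width: 0.0856
grasp_force: 0.0
```

```bash
python3 - <<'E'
from st import *
c=camera("wrist");save(c,"w2");print(get_obs()["eef_pos"],stations(c,{"red":G["red"],"green":G["green"],"blue":G["blue"]}))
for q,z in dict(pale_dish=.071,red_dish=.068,tally_counter=.063).items():
    for s in silhouettes(q,c)[:3]:
        v,u=np.nonzero(s["region"]);P=np.array([onz(c,a,b,z)[:2]*1000 for a,b in zip(u,v)],np.float32)
        print(q,s["conf"],s["bbox"],cv2.minEnclosingCircle(P))
E
```

```text
[0.45304452 0.09727436 0.23123581] {'red': (array([463.9,  51.9]), 44.6, 2500), 'green': (array([462.5, 232.5]), 43.1, 2445), 'blue': (array([ 455.4, -107.1]), 46.1, 1280)}
pale_dish 0.97 [293.9, 336.7, 345.4, 389.9] ((453.7882385253906, -105.49851989746094), 35.2522087097168)
red_dish 0.71 [303.0, 2.6, 368.5, 58.8] ((466.84552001953125, 231.28097534179688), 26.422861099243164)
tally_counter 0.68 [305.5, 210.0, 343.8, 250.9] ((458.8578796386719, 50.71437454223633), 22.226078033447266)
```

View pics/w2.png

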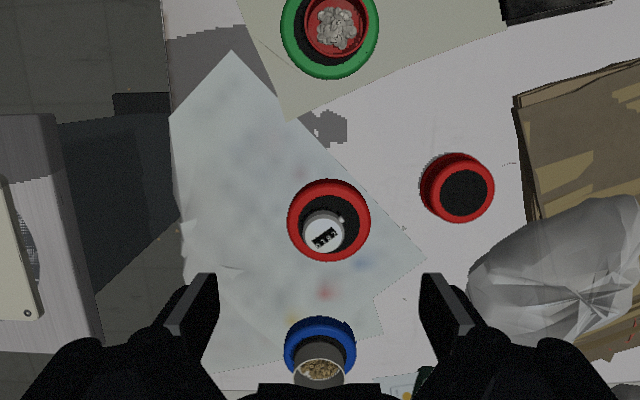

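The wrist view shows the tally counter on the larger red puck at (324,232), with its knob toward the upper right at (341,219). The red dish on green is at (337,25), and the smaller empty red decoy is at (457,188). First move: the off-white dish to grey.

>>> drive_tool(
  increments=[
    [[0, -40, 0], [0, 0, 0], 1],
    [[0, -40, 0], [0, 0, 0], 1],
    [[0, -40, 0], [0, 0, 0], 1],
    [[0, -40, 0], [0, 0, 0], 1],
    [[1, -40, 0], [0, 0, 0], 1],
    [[0, -19, -30], [0, 0, 0], 1],
    [[0, 0, -40], [0, 0, 0], 1],
    [[0, 0, -40], [0, 0, 0], 1],
  ],
)

```text
clock: 4.03
eef_pos: [0.4544, -0.1263, 0.1213]
tool_rot: [0.71, 0.704, 0.001, 0.002]
ft_force: [1.3, -0.8, -1.4]
grip_width: 0.0855
grasp_force: 0.0
```

>>> drive_tool(
  increments=[
    [[0, 0, -40], [0, 0, 0], 1],
    [[0, 0, -25], [0, 0, 0], 1],
    [[0, 0, -13], [0, 0, 0], 1],
    [[0, 0, 0], [0, 0, 0], 1],
    [[0, 0, 0], [0, 0, 0], 0],
    [[0, 0, 0], [0, 0, 0], 0],
    [[0, 0, 0], [0, 0, 0], 0],
    [[0, 0, 0], [0, 0, 0], 0],
  ],
)

```text
clock: 4.7
eef_pos: [0.4555, -0.1233, 0.0455]
tool_rot: [0.708, 0.707, 0.001, 0.002]
ft_force: [-2.0, -0.6, 5.5]
grip_width: 0.0558
grasp_force: 64.0
```

>>> drive_tool(
  increments=[
    [[0, 0, 0], [0, 0, 0], 0],
    [[0, 0, 0], [0, 0, 0], 0],
  ],
)

```text
clock: 4.87
eef_pos: [0.4556, -0.1233, 0.0455]
tool_rot: [0.707, 0.707, 0.001, 0.002]
ft_force: [-2.4, -1.4, 7.0]
grip_width: 0.0561
grasp_force: 64.1
```

>>> drive_tool(
  increments=[
    [[0, 0, 20], [0, 0, 0], 0],
    [[0, 0, 30], [0, 0, 0], 0],
    [[0, -20, 10], [0, 0, 0], 0],
    [[-6, -38, 0], [0, 0, 0], 0],
    [[-6, -38, 0], [0, 0, 0], 0],
    [[-6, -38, 0], [0, 0, 0], 0],
    [[-7, -33, 0], [0, 0, 0], 0],
    [[0, -16, -10], [0, 0, 0], 0],
  ],
)

```text
clock: 5.53
eef_pos: [0.4295, -0.3103, 0.0961]
tool_rot: [0.709, 0.706, -0.0, 0.004]
ft_force: [1.0, 0.8, -0.5]
grip_width: 0.0556
grasp_force: 64.0
```

>>> drive_tool(
  increments=[
    [[0, 0, -20], [0, 0, 0], 0],
    [[0, 0, -15], [0, 0, 0], 0],
    [[0, 0, 0], [0, 0, 0], 0],
    [[0, 0, 0], [0, 0, 0], 0],
  ],
)

```text
clock: 5.87
eef_pos: [0.4284, -0.305, 0.0583]
tool_rot: [0.707, 0.707, -0.0, -0.001]
ft_force: [0.4, 0.2, -1.1]
grip_width: 0.056
grasp_force: 64.0
```

```bash
python3 - <<'E'
from st import *
c=camera("top");save(c,"t2",(400,200,500,280),6)
s=silhouettes("pale_dish",c)
for x in s[:2]:
    v,u=np.nonzero(x["region"]);print(x["conf"],x["bbox"],onz(c,u.mean(),v.mean(),.085))
print(stations(c,{"blue":[.456,-.117]}),get_obs()["eef_pos"])
E
```

```text
0.82 [435.7, 239.2, 451.9, 258.3] [ 0.42918804 -0.28575625  0.085     ]
{'blue': (array([ 456. , -115.5]), 43.1, 467)} [ 0.42977062 -0.30551441  0.05959052]
```

View pics/t2.png

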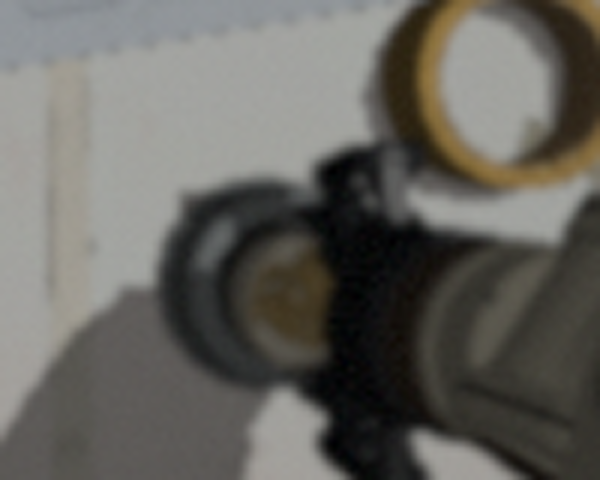

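>>> drive_tool(
  increments=[
    [[0, 0, -7], [0, 0, 0], 0],
    [[0, 0, -5], [0, 0, 0], 0],
    [[0, 0, 0], [0, 0, 0], 0],
    [[0, 0, 0], [0, 0, 0], 0],
  ],
)

```text
clock: 6.3
eef_pos: [0.4287, -0.3049, 0.0461]
tool_rot: [0.707, 0.707, -0.0, -0.0]
ft_force: [-0.5, -0.5, -0.6]
grip_width: 0.0558
grasp_force: 64.0
```

>>> drive_tool(
  increments=[
    [[0, 0, -1], [0, 0, 0], 0],
    [[0, 0, 0], [0, 0, 0], 1],
    [[0, 0, 0], [0, 0, 0], 1],
    [[0, 0, 0], [0, 0, 0], 1],
    [[0, 0, 0], [0, 0, 0], 1],
    [[0, 0, 30], [0, 0, 0], 1],
    [[0, 0, 40], [0, 0, 0], 1],
    [[0, 0, 40], [0, 0, 0], 1],
  ],
)

```text
clock: 6.97
eef_pos: [0.4278, -0.3045, 0.1555]
tool_rot: [0.707, 0.707, -0.0, -0.002]
ft_force: [1.4, -0.1, 0.2]
grip_width: 0.085
grasp_force: 0.0
```

>>> drive_tool(
  increments=[
    [[0, 20, 35], [0, 0, 0], 1],
    [[0, 30, 25], [0, 0, 0], 1],
    [[0, 40, 5], [0, 0, 0], 1],
    [[0, 40, 0], [0, 0, 0], 1],
    [[0, 40, 0], [0, 0, 0], 1],
    [[0, 40, 0], [0, 0, 0], 1],
    [[0, 40, 0], [0, 0, 0], 1],
    [[5, 40, 0], [0, 0, 0], 1],
  ],
)

```text
clock: 7.63
eef_pos: [0.4328, -0.0136, 0.2207]
tool_rot: [0.708, 0.707, 0.0, 0.0]
ft_force: [0.3, -0.3, 0.5]
grip_width: 0.0854
grasp_force: 0.0
```

>>> drive_tool(
  increments=[
    [[10, 40, 0], [0, 0, 0], 1],
    [[10, 40, 0], [0, 0, 0], 1],
    [[10, 40, 0], [0, 0, 0], 1],
    [[10, 40, 0], [0, 0, 0], 1],
    [[20, 35, 0], [0, 0, 0], 1],
    [[20, 35, 0], [0, 0, 0], 1],
    [[20, 35, 0], [0, 0, 0], 1],
    [[25, 30, 0], [0, 0, 0], 1],
  ],
)

```text
clock: 8.3
eef_pos: [0.5587, 0.2824, 0.2205]
tool_rot: [0.707, 0.708, 0.0, -0.0]
ft_force: [1.5, -0.4, 0.5]
grip_width: 0.0851
grasp_force: 0.0
```

>>> drive_tool(
  increments=[
    [[0, 20, 0], [0, 0, 0], 1],
    [[0, 10, 0], [0, 0, 0], 1],
    [[0, 0, 0], [0, 0, 0], 1],
  ],
)

```text
clock: 8.55
eef_pos: [0.5583, 0.3117, 0.2193]
tool_rot: [0.706, 0.708, -0.001, -0.0]
ft_force: [-0.4, 0.1, -0.8]
grip_width: 0.0858
grasp_force: 0.0
```

```bash
cat >> st.py <<'E'
def thing(c,q,z,n=2):
    for s in silhouettes(q,c)[:n]:
        v,u=np.nonzero(s["region"]);P=np.array([onz(c,a,b,z)[:2]*1000 for a,b in zip(u,v)],np.float32)
        print(q,round(s["conf"],2),s["bbox"],np.round(P.mean(0),1),cv2.minEnclosingCircle(P))
E
python3 - <<'E'
from st import *
c=camera("wrist");save(c,"w3");print(get_obs()["eef_pos"],stations(c,{"yellow":G["yellow"]}))
thing(c,"glue_bottle",.162);thing(c,"glue_bottle",.04)
t=camera("top");thing(t,"pale_dish",.071);thing(t,"glue_bottle",.1)
for k in(45,60):print(inlay(t,[.431,-.306],k))
E
```

```text
[0.55823488 0.30999764 0.21985809] {'yellow': (array([581.9, 381.4]), 44.2, 3548)}
glue_bottle 0.82 [327.4, 86.2, 377.8, 135.3] [575.5 382.8] ((575.687744140625, 382.781005859375), 14.350411415100098)
glue_bottle 0.16 [224.7, 384.0, 250.3, 398.9] [496.1 181. ] ((496.8662109375, 181.25918579101562), 10.879664421081543)
glue_bottle 0.82 [327.4, 86.2, 377.8, 135.3] [585.9 377.1] ((586.2427978515625, 377.14776611328125), 23.102596282958984)
glue_bottle 0.16 [224.7, 384.0, 250.3, 398.9] [458.1  52.3] ((459.3484191894531, 52.719112396240234), 17.515039443969727)
pale_dish 0.85 [437.3, 236.3, 460.5, 262.2] [ 428.4 -298.7] ((426.07440185546875, -298.6232604980469), 32.95934295654297)
(((0.0, 0.0), 0.0), array([nan, nan], dtype=float32), 0)
(((431.2520751953125, -297.16986083984375), 40.85577392578125), array([ 433.08664, -288.33554], dtype=float32), 61)st.py:19: RuntimeWarning: Mean of empty slice.
  return cv2.minEnclosingCircle(P),P.mean(0),len(P)
  ret = um.true_divide(
```

View pics/w3.png

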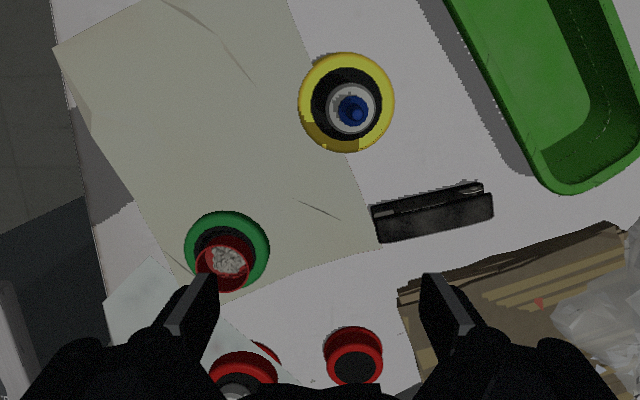

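The wrist view shows the glue bottle on yellow at (352,111) and the stapler clear at (430,212). I'll grasp the bottle at about (579,381).

>>> drive_tool(
  increments=[
    [[11, 36, 0], [0, 0, 0], 1],
    [[10, 35, 0], [0, 0, 0], 1],
    [[0, 0, -30], [0, 0, 0], 1],
    [[0, 0, -40], [0, 0, 0], 1],
    [[0, 0, -35], [0, 0, 0], 1],
    [[0, 0, -15], [0, 0, 0], 1],
    [[0, 0, -4], [0, 0, 0], 1],
    [[0, 0, 0], [0, 0, 0], 1],
  ],
)

```text
clock: 9.52
eef_pos: [0.5792, 0.3793, 0.0951]
tool_rot: [0.708, 0.707, -0.002, -0.0]
ft_force: [-0.6, -0.3, -0.2]
grip_width: 0.085
grasp_force: 0.0
```

>>> drive_tool(
  increments=[
    [[0, 0, 0], [0, 0, 0], 0],
    [[0, 0, 0], [0, 0, 0], 0],
    [[0, 0, 0], [0, 0, 0], 0],
    [[0, 0, 0], [0, 0, 0], 0],
    [[0, 0, 0], [0, 0, 0], 0],
    [[0, 0, 0], [0, 0, 0], 0],
    [[0, 0, 0], [0, 0, 0], 0],
    [[0, 0, 0], [0, 0, 0], 0],
  ],
)

```text
clock: 10.18
eef_pos: [0.5809, 0.3816, 0.0987]
tool_rot: [0.707, 0.707, 0.002, 0.0]
ft_force: [-0.3, 0.1, 5.6]
grip_width: 0.0319
grasp_force: 59.0
```

>>> drive_tool(
  increments=[
    [[0, 0, 20], [0, 0, 0], 0],
    [[0, 0, 35], [0, 0, 0], 0],
    [[-5, -20, 20], [0, 0, 0], 0],
    [[-10, -39, 0], [0, 0, 0], 0],
    [[-10, -39, 0], [0, 0, 0], 0],
    [[-10, -39, 0], [0, 0, 0], 0],
    [[-10, -39, 0], [0, 0, 0], 0],
    [[-10, -39, 0], [0, 0, 0], 0],
  ],
)

```text
clock: 10.85
eef_pos: [0.5239, 0.1641, 0.1714]
tool_rot: [0.707, 0.707, 0.0, 0.0]
ft_force: [0.4, -0.4, 0.3]
grip_width: 0.0317
grasp_force: 59.7
```

>>> drive_tool(
  increments=[
    [[-10, -39, 0], [0, 0, 0], 0],
    [[-10, -39, 0], [0, 0, 0], 0],
    [[-10, -39, 0], [0, 0, 0], 0],
    [[-10, -39, 0], [0, 0, 0], 0],
    [[-10, -39, 0], [0, 0, 0], 0],
    [[-10, -39, 0], [0, 0, 0], 0],
    [[-10, -30, 0], [0, 0, 0], 0],
    [[-8, -18, 0], [0, 0, 0], 0],
  ],
)

```text
clock: 11.52
eef_pos: [0.4458, -0.1192, 0.1716]
tool_rot: [0.708, 0.706, -0.0, 0.001]
ft_force: [-0.6, -0.2, -1.3]
grip_width: 0.032
grasp_force: 59.7
```

>>> drive_tool(
  increments=[
    [[0, 0, 0], [0, 0, 0], 0],
    [[0, 0, 0], [0, 0, 0], 0],
  ],
)

```text
clock: 11.68
eef_pos: [0.4465, -0.1171, 0.1715]
tool_rot: [0.708, 0.706, 0.0, 0.0]
ft_force: [-0.1, 0.5, -0.8]
grip_width: 0.0321
grasp_force: 59.7
```

```bash
python3 - <<'E'
from st import *
c=camera("wrist");print(get_obs()["eef_pos"]);save(c,"w4")
c=camera("top");thing(c,"glue_bottle",.15);print(stations(c,{"yellow":[.582,.378]}))
E
```

```text
[ 0.44692643 -0.11626146  0.17148508]
glue_bottle 0.51 [375.0, 236.7, 379.7, 249.9] [ 452.4 -100.7] ((452.1882629394531, -100.92252349853516), 12.364930152893066)
{'yellow': (array([581. , 374.6]), 48.2, 574)}
```

View pics/w4.png

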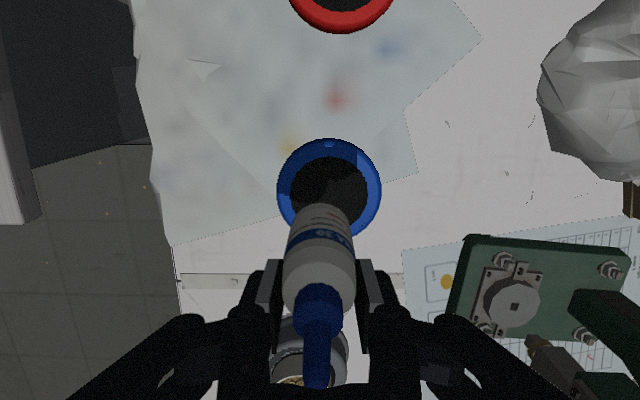

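The wrist view shows the bottle held upright at (320,250), with the blue station in front of it at (329,190). I'll measure blue from here.

```bash
python3 - <<'E'
from st import *
c=camera("wrist");print(stations(c,{"blue":[.455,-.117]}))
p=onz(c,329,190,.039);print(p)
# bottle: base edge nearest camera & width at base
e=get_obs()["eef_pos"];zb=.172-.0587
print(proj(c,[e[0],e[1]+.018,zb]),proj(c,[e[0]-.018,e[1],zb+.084]),proj(c,[e[0]+.018,e[1],zb+.084]))
E
```

```text
{'blue': (array([ 454.9, -116.2]), 43.3, 3134)}
[ 0.45601229 -0.1122107   0.039     ]
[318.31768379 199.51988442] [272.0920517  307.61764953] [364.63370667 307.56975463]
```

```bash
python3 - <<'E'
from st import *
c=camera("wrist")
im=c["image"].copy();e=get_obs()["eef_pos"];zb=e[2]-.0587
for x,y in ((0,0),):
  for z,r in((zb,.018),(zb+.084,.018)):
    pts=np.array([proj(c,[e[0]+r*np.cos(t),e[1]+r*np.sin(t),z]) for t in np.linspace(0,6.28,60)])
    cv2.polylines(im,[np.round(pts*16).astype(int)],True,(255,0,0),1,cv2.LINE_AA,4)
c["image"]=im;save(c,"w5",(240,130,410,400),2.2)
E
```

```text
(no output)
```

View pics/w5.png

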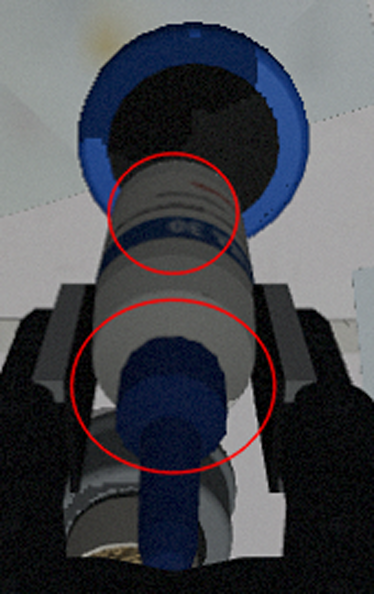

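>>> drive_tool(
  increments=[
    [[8, -0.5, 0], [0, 0, 0], 0],
    [[0, 0, -30], [0, 0, 0], 0],
    [[0, 0, -25], [0, 0, 0], 0],
    [[0, 0, -10], [0, 0, 0], 0],
    [[0, 0, -5], [0, 0, 0], 0],
    [[0, 0, 0], [0, 0, 0], 0],
    [[0, 0, 0], [0, 0, 0], 0],
  ],
)

```text
clock: 12.52
eef_pos: [0.4558, -0.1166, 0.1017]
tool_rot: [0.707, 0.707, 0.0, 0.0]
ft_force: [0.0, -0.7, -0.3]
grip_width: 0.0317
grasp_force: 59.8
```

>>> drive_tool(
  increments=[
    [[0, 0, -1.5], [0, 0, 0], 0],
    [[0, 0, -1.5], [0, 0, 0], 0],
    [[0, 0, 0], [0, 0, 0], 0],
    [[0, 0, 0], [0, 0, 0], 0],
  ],
)

```text
clock: 12.85
eef_pos: [0.4552, -0.1169, 0.0988]
tool_rot: [0.707, 0.707, 0.0, 0.0]
ft_force: [0.3, 0.2, -0.1]
grip_width: 0.0318
grasp_force: 59.8
```

>>> drive_tool(
  increments=[
    [[0, 0, -1], [0, 0, 0], 0],
    [[0, 0, -0.5], [0, 0, 0], 0],
    [[0, 0, 0], [0, 0, 0], 0.45],
    [[0, 0, 0], [0, 0, 0], 0.6],
    [[0, 0, 0], [0, 0, 0], 1],
    [[0, 0, 0], [0, 0, 0], 1],
    [[0, 0, 0], [0, 0, 0], 1],
    [[0, 0, 10], [0, 0, 0], 1],
  ],
)

```text
clock: 13.52
eef_pos: [0.4533, -0.1164, 0.1052]
tool_rot: [0.707, 0.707, -0.001, -0.002]
ft_force: [-0.7, -0.3, 0.6]
grip_width: 0.0851
grasp_force: 0.0
```

>>> drive_tool(
  increments=[
    [[0, 0, 30], [0, 0, 0], 1],
    [[0, 0, 40], [0, 0, 0], 1],
    [[0, 0, 40], [0, 0, 0], 1],
    [[0, -40, 0], [0, 0, 0], 1],
    [[0, -40, 0], [0, 0, 0], 1],
    [[0, -20, 0], [0, 0, 0], 1],
    [[0, 0, 0], [0, 0, 0], 1],
    [[0, 0, 0], [0, 0, 0], 1],
  ],
)

```text
clock: 14.18
eef_pos: [0.4545, -0.2175, 0.2164]
tool_rot: [0.708, 0.706, 0.0, -0.001]
ft_force: [0.1, 0.1, -0.1]
grip_width: 0.0851
grasp_force: 0.0
```

```bash
python3 - <<'E'
from st import *
c=camera("wrist");save(c,"w6");print(get_obs()["eef_pos"],stations(c,{"blue":[.455,-.117]}))
thing(c,"glue_bottle",.124);thing(c,"pale_dish",.071)
E
```

```text
[ 0.45448754 -0.21659632  0.21631569] {'blue': (array([ 454.8, -119. ]), 43.8, 4516)}
glue_bottle 0.83 [291.5, 34.6, 346.6, 92.0] [ 455.5 -119.8] ((455.58831787109375, -119.92654418945312), 17.010387420654297)
pale_dish 0.77 [259.6, 236.4, 324.0, 305.9] [ 429.9 -297.2] ((430.52630615234375, -297.767333984375), 34.61990737915039)
```

View pics/w6.png

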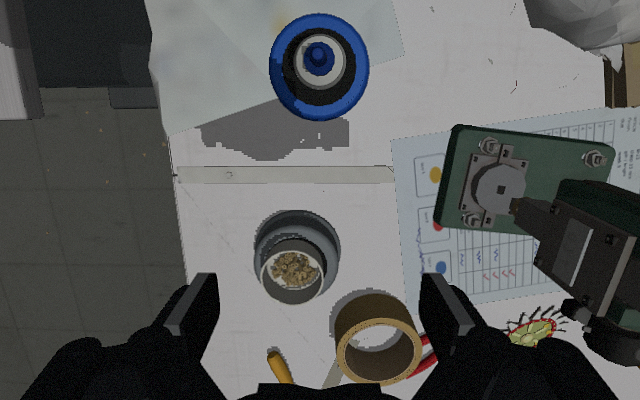

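The bottle stands centred on blue at (319,67). The off-white dish is on grey at (292,270). Now I'll move that dish to yellow.

>>> drive_tool(
  increments=[
    [[-8, -30, 0], [0, 0, 0], 1],
    [[-8, -30, 0], [0, 0, 0], 1],
    [[-9, -28, -10], [0, 0, 0], 1],
    [[0, 0, -40], [0, 0, 0], 1],
    [[0, 0, -40], [0, 0, 0], 1],
    [[0, 0, -40], [0, 0, 0], 1],
    [[0, 0, -28], [0, 0, 0], 1],
    [[0, 0, -10], [0, 0, 0], 1],
  ],
)

```text
clock: 15.0
eef_pos: [0.4269, -0.3013, 0.0442]
tool_rot: [0.707, 0.708, -0.001, -0.004]
ft_force: [-0.8, -0.7, -0.1]
grip_width: 0.0857
grasp_force: 0.0
```

>>> drive_tool(
  increments=[
    [[0, 0, -3], [0, 0, 0], 1],
    [[0, 0, 0], [0, 0, 0], 1],
    [[0, 0, 0], [0, 0, 0], 0],
    [[0, 0, 0], [0, 0, 0], 0],
    [[0, 0, 0], [0, 0, 0], 0],
    [[0, 0, 0], [0, 0, 0], 0],
    [[0, 0, 0], [0, 0, 0], 0],
    [[0, 0, 0], [0, 0, 0], 0],
  ],
)

```text
clock: 15.67
eef_pos: [0.4317, -0.3059, 0.0487]
tool_rot: [0.707, 0.707, 0.001, 0.003]
ft_force: [-0.5, 0.8, 6.1]
grip_width: 0.0557
grasp_force: 63.9
```

>>> drive_tool(
  increments=[
    [[0, 0, 20], [0, 0, 0], 0],
    [[0, 0, 35], [0, 0, 0], 0],
    [[0, 0, 40], [0, 0, 0], 0],
    [[0, 0, 40], [0, 0, 0], 0],
    [[0, 10, 35], [0, 0, 0], 0],
    [[5, 30, 0], [0, 0, 0], 0],
    [[8, 39, 0], [0, 0, 0], 0],
    [[8, 39, 0], [0, 0, 0], 0],
  ],
)

```text
clock: 16.33
eef_pos: [0.4517, -0.1866, 0.2184]
tool_rot: [0.708, 0.706, 0.001, 0.002]
ft_force: [1.1, 0.3, -1.3]
grip_width: 0.0558
grasp_force: 64.0
```

>>> drive_tool(
  increments=[
    [[8, 39, 0], [0, 0, 0], 0],
    [[8, 39, 0], [0, 0, 0], 0],
    [[8, 39, 0], [0, 0, 0], 0],
    [[8, 39, 0], [0, 0, 0], 0],
    [[8, 39, 0], [0, 0, 0], 0],
    [[8, 39, 0], [0, 0, 0], 0],
    [[8, 39, 0], [0, 0, 0], 0],
    [[8, 39, 0], [0, 0, 0], 0],
  ],
)

```text
clock: 17.0
eef_pos: [0.5153, 0.1273, 0.2175]
tool_rot: [0.707, 0.707, 0.001, 0.001]
ft_force: [1.6, -0.7, 0.2]
grip_width: 0.0558
grasp_force: 64.0
```

>>> drive_tool(
  increments=[
    [[9, 39, 0], [0, 0, 0], 0],
    [[9, 39, 0], [0, 0, 0], 0],
    [[10, 39, 0], [0, 0, 0], 0],
    [[10, 39, 0], [0, 0, 0], 0],
    [[10, 39, 0], [0, 0, 0], 0],
    [[10, 30, 0], [0, 0, 0], 0],
    [[5, 12, -20], [0, 0, 0], 0],
    [[0, 0, -20], [0, 0, 0], 0],
  ],
)

```text
clock: 17.67
eef_pos: [0.5795, 0.3671, 0.1775]
tool_rot: [0.706, 0.708, 0.004, 0.0]
ft_force: [-1.0, -0.4, -1.2]
grip_width: 0.0558
grasp_force: 64.0
```

>>> drive_tool(
  increments=[
    [[0, 0, 0], [0, 0, 0], 0],
    [[0, 0, 0], [0, 0, 0], 0],
  ],
)

```text
clock: 17.83
eef_pos: [0.577, 0.3618, 0.1752]
tool_rot: [0.707, 0.707, -0.001, -0.0]
ft_force: [0.1, -0.4, -0.2]
grip_width: 0.0558
grasp_force: 64.0
```

```bash
python3 - <<'E'
from st import *
c=camera("wrist");save(c,"w7");print(get_obs()["eef_pos"],stations(c,{"yellow":[.582,.378]}))
thing(c,"station_yellow",.039)
e=get_obs()["eef_pos"];thing(c,"pale_dish",e[2]+.022)
E
```

```text
[0.57784902 0.36189536 0.17688285] {'yellow': (array([582.6, 384.4]), 45.2, 4245)}
station_yellow 0.62 [271.8, 105.7, 376.8, 215.3] [582.5 386.7] ((581.7345581054688, 383.844482421875), 46.0709342956543)
pale_dish 0.78 [247.4, 204.1, 390.5, 356.6] [577.2 371.2] ((577.4967651367188, 369.841552734375), 32.745391845703125)
```

View pics/w7.png

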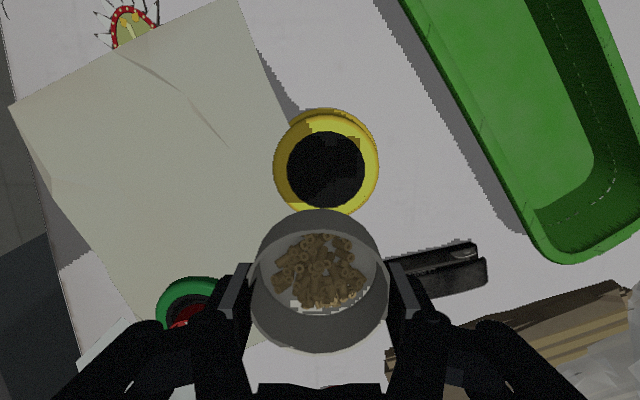

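```bash
python3 - <<'E'
from st import *
c=camera("wrist");e=get_obs()["eef_pos"];print(e)
g=onz(c,326,170,.04)[:2];print(g,inlay(c,g,35)[:2])
z=e[2]-.0487+.071
print("far rim",onz(c,320,352,z)[1]+.0295,"LR",onz(c,250,300,z)[0],onz(c,390,300,z)[0])
print("near base",onz(c,320,210,z-.031)[1]-.0285)
E
```

```text
[0.57882966 0.36198948 0.17842658]
[0.58545588 0.38063182] (((582.2803955078125, 380.3391418457031), 31.429622650146484), array([582.34015, 381.185  ], dtype=float32))
far rim 0.3671456099159599 LR 0.5515661880835153 0.6072668833945822
near base 0.36193313259293136
```

>>> drive_tool(
  increments=[
    [[3.5, 17, 0], [0, 0, 0], 0],
    [[0, 0, -35], [0, 0, 0], 0],
    [[0, 0, -40], [0, 0, 0], 0],
    [[0, 0, -30], [0, 0, 0], 0],
    [[0, 0, -12], [0, 0, 0], 0],
    [[0, 0, -5], [0, 0, 0], 0],
    [[0, 0, 0], [0, 0, 0], 0],
    [[0, 0, 0], [0, 0, 0], 0],
  ],
)

```text
clock: 18.7
eef_pos: [0.583, 0.3799, 0.0565]
tool_rot: [0.707, 0.707, 0.002, 0.0]
ft_force: [0.2, 0.7, -0.1]
grip_width: 0.0555
grasp_force: 64.0
```

>>> drive_tool(
  increments=[
    [[-0.5, -1, -4], [0, 0, 0], 0],
    [[0, 0, -3], [0, 0, 0], 0],
    [[0, 0, -1], [0, 0, 0], 0],
    [[0, 0, 0], [0, 0, 0], 0],
    [[0, 0, 0], [0, 0, 0], 0],
  ],
)

```text
clock: 19.12
eef_pos: [0.5823, 0.379, 0.0487]
tool_rot: [0.707, 0.707, 0.002, 0.001]
ft_force: [-0.3, -0.4, 5.5]
grip_width: 0.0557
grasp_force: 64.6
```

>>> drive_tool(
  increments=[
    [[0, 0, 0], [0, 0, 0], 0.7],
    [[0, 0, 0], [0, 0, 0], 0.85],
    [[0, 0, 0], [0, 0, 0], 1],
    [[0, 0, 0], [0, 0, 0], 1],
    [[0, 0, 0], [0, 0, 0], 1],
    [[0, 0, 10], [0, 0, 0], 1],
    [[0, 0, 35], [0, 0, 0], 1],
    [[0, 0, 40], [0, 0, 0], 1],
  ],
)

```text
clock: 19.78
eef_pos: [0.5787, 0.3768, 0.1283]
tool_rot: [0.707, 0.707, -0.004, -0.001]
ft_force: [1.4, -0.1, 0.6]
grip_width: 0.0851
grasp_force: 0.0
```

>>> drive_tool(
  increments=[
    [[0, 0, 40], [0, 0, 0], 1],
    [[0, 0, 40], [0, 0, 0], 1],
    [[-10, -40, 0], [0, 0, 0], 1],
    [[-10, -40, 0], [0, 0, 0], 1],
    [[0, 0, 0], [0, 0, 0], 1],
    [[0, 0, 0], [0, 0, 0], 1],
  ],
)

```text
clock: 20.28
eef_pos: [0.5599, 0.2958, 0.2115]
tool_rot: [0.708, 0.706, -0.001, -0.0]
ft_force: [0.6, -0.4, 0.1]
grip_width: 0.0851
grasp_force: 0.0
```

```bash
python3 - <<'E'
from st import *
c=camera("wrist");print(get_obs()["eef_pos"],stations(c,{"yellow":[.582,.38]}))
thing(c,"pale_dish",.071,1);save(c,"w8",(200,0,500,225),2.6)
E
```

```text
[0.5607929  0.29741058 0.21170223] {'yellow': (array([581.7, 380.2]), 43.5, 3342)}
pale_dish 0.95 [308.4, 38.8, 384.3, 121.9] [582.2 381.7] ((582.40966796875, 380.7933044433594), 30.039339065551758)
```

View pics/w8.png

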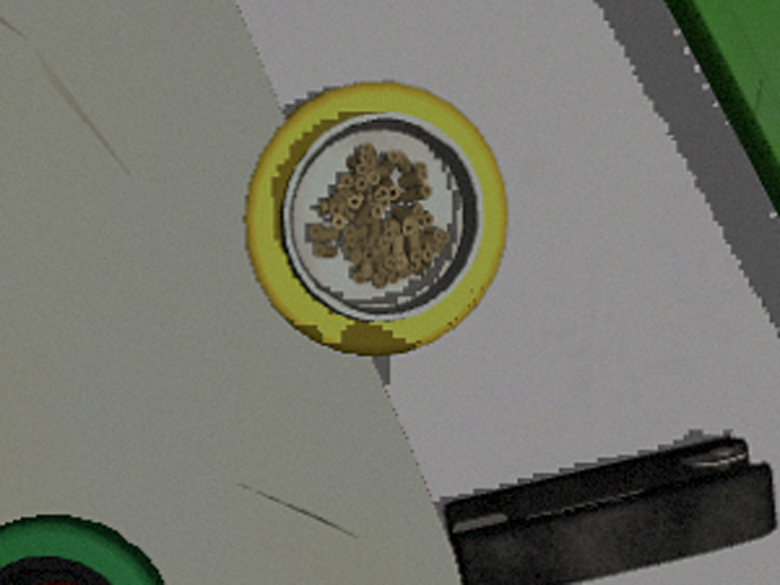

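>>> drive_tool(
  increments=[
    [[-10, -25, 0], [0, 0, 0], 1],
    [[-15, -25, 0], [0, 0, 0], 1],
    [[-25, -25, 0], [0, 0, 0], 1],
    [[-25, -25, 0], [0, 0, 0], 1],
    [[-25, -10, 0], [0, 0, 0], 1],
    [[0, 0, 0], [0, 0, 0], 1],
    [[0, 0, 0], [0, 0, 0], 1],
  ],
)

```text
clock: 20.97
eef_pos: [0.4609, 0.1889, 0.2116]
tool_rot: [0.707, 0.707, 0.001, 0.0]
ft_force: [0.0, 0.3, -0.2]
grip_width: 0.0854
grasp_force: 0.0
```

```bash
python3 - <<'E'
from st import *
c=camera("wrist");print(get_obs()["eef_pos"],stations(c,{"green":[.4625,.2325]}))
thing(c,"red_dish",.068,2);thing(c,"tally_counter",.063,1);save(c,"w9")
E
```

```text
[0.46202469 0.1894345  0.21166802] {'green': (array([462.8, 233.6]), 43.0, 3044)}
red_dish 0.78 [292.1, 108.4, 356.4, 171.5] [466.7 232.5] ((466.5379333496094, 231.8085174560547), 26.414464950561523)
tally_counter 0.92 [296.4, 297.4, 336.6, 341.6] [457.9  55.7] ((457.4731750488281, 55.32209396362305), 25.49158477783203)
```

The off-white dish is centred on yellow, with its centre about 1 mm from the station's. Next, the red dish goes to grey.

>>> drive_tool(
  increments=[
    [[2, 21, -20], [0, 0, 0], 1],
    [[2.5, 21.5, -20], [0, 0, 0], 1],
    [[0, 0, -40], [0, 0, 0], 1],
    [[0, 0, -40], [0, 0, 0], 1],
    [[0, 0, -32], [0, 0, 0], 1],
    [[0, 0, -12], [0, 0, 0], 1],
    [[0, 0, -3], [0, 0, 0], 1],
    [[0, 0, 0], [0, 0, 0], 1],
  ],
)

```text
clock: 21.78
eef_pos: [0.4655, 0.2313, 0.0424]
tool_rot: [0.707, 0.707, -0.001, -0.0]
ft_force: [0.4, -0.2, 1.5]
grip_width: 0.0848
grasp_force: 0.0
```

>>> drive_tool(
  increments=[
    [[0, 0, 0], [0, 0, 0], 0],
    [[0, 0, 0], [0, 0, 0], 0],
    [[0, 0, 0], [0, 0, 0], 0],
    [[0, 0, 0], [0, 0, 0], 0],
    [[0, 0, 0], [0, 0, 0], 0],
    [[0, 0, 0], [0, 0, 0], 0],
    [[0, 0, 0], [0, 0, 0], 0],
  ],
)

```text
clock: 22.37
eef_pos: [0.467, 0.2316, 0.046]
tool_rot: [0.707, 0.707, 0.002, 0.001]
ft_force: [0.1, 0.7, 6.1]
grip_width: 0.0488
grasp_force: 62.4
```

>>> drive_tool(
  increments=[
    [[0, 0, 20], [0, 0, 0], 0],
    [[0, 0, 35], [0, 0, 0], 0],
    [[0, 0, 40], [0, 0, 0], 0],
    [[0, -10, 38], [0, 0, 0], 0],
    [[0, -22, 34], [0, 0, 0], 0],
    [[-3, -38, 5], [0, 0, 0], 0],
    [[-3, -39, 0], [0, 0, 0], 0],
    [[-3, -39, 0], [0, 0, 0], 0],
  ],
)

```text
clock: 23.03
eef_pos: [0.4569, 0.0817, 0.2178]
tool_rot: [0.707, 0.708, 0.002, 0.001]
ft_force: [-0.1, -0.0, -1.2]
grip_width: 0.0487
grasp_force: 62.3
```

>>> drive_tool(
  increments=[
    [[-3, -39, 0], [0, 0, 0], 0],
    [[-3, -39, 0], [0, 0, 0], 0],
    [[-3, -39, 0], [0, 0, 0], 0],
    [[-3, -39, 0], [0, 0, 0], 0],
    [[-3, -39, 0], [0, 0, 0], 0],
    [[-3, -39, 0], [0, 0, 0], 0],
    [[-3, -39, 0], [0, 0, 0], 0],
    [[-3, -39, 0], [0, 0, 0], 0],
  ],
)

```text
clock: 23.7
eef_pos: [0.4318, -0.2313, 0.2167]
tool_rot: [0.707, 0.707, 0.0, 0.001]
ft_force: [0.9, 0.1, -0.3]
grip_width: 0.0487
grasp_force: 62.3
```

>>> drive_tool(
  increments=[
    [[-3, -39, 0], [0, 0, 0], 0],
    [[0, -25, -20], [0, 0, 0], 0],
    [[0, -14, -35], [0, 0, 0], 0],
    [[0, 0, -40], [0, 0, 0], 0],
    [[0, 0, -35], [0, 0, 0], 0],
    [[0, 0, -15], [0, 0, 0], 0],
    [[0, 0, 0], [0, 0, 0], 0],
    [[0, 0, 0], [0, 0, 0], 0],
  ],
)

```text
clock: 24.37
eef_pos: [0.429, -0.3071, 0.0707]
tool_rot: [0.707, 0.707, -0.0, -0.001]
ft_force: [0.2, -0.2, -0.0]
grip_width: 0.0488
grasp_force: 62.3
```

>>> drive_tool(
  increments=[
    [[1, 0.5, -14], [0, 0, 0], 0],
    [[0, 0, -8], [0, 0, 0], 0],
    [[0, 0, -3], [0, 0, 0], 0],
    [[0, 0, 0], [0, 0, 0], 0],
    [[0, 0, 0], [0, 0, 0], 0.6],
    [[0, 0, 0], [0, 0, 0], 0.8],
    [[0, 0, 0], [0, 0, 0], 1],
    [[0, 0, 0], [0, 0, 0], 1],
  ],
)

```text
clock: 25.03
eef_pos: [0.4308, -0.307, 0.0464]
tool_rot: [0.707, 0.707, 0.0, 0.001]
ft_force: [0.2, -0.2, 1.0]
grip_width: 0.0842
grasp_force: 0.0
```

>>> drive_tool(
  increments=[
    [[0, 0, 10], [0, 0, 0], 1],
    [[0, 0, 35], [0, 0, 0], 1],
    [[0, 0, 40], [0, 0, 0], 1],
    [[0, 0, 40], [0, 0, 0], 1],
    [[0, 10, 38], [0, 0, 0], 1],
    [[3, 38, 5], [0, 0, 0], 1],
    [[4, 40, 0], [0, 0, 0], 1],
    [[4, 40, 0], [0, 0, 0], 1],
  ],
)

```text
clock: 25.7
eef_pos: [0.442, -0.1783, 0.2162]
tool_rot: [0.708, 0.706, 0.001, 0.002]
ft_force: [0.8, 0.3, -0.2]
grip_width: 0.0852
grasp_force: 0.0
```

>>> drive_tool(
  increments=[
    [[4, 40, 0], [0, 0, 0], 1],
    [[4, 40, 0], [0, 0, 0], 1],
    [[4, 40, 0], [0, 0, 0], 1],
    [[4, 40, 0], [0, 0, 0], 1],
    [[3, 27, 0], [0, 0, 0], 1],
    [[0, 0, 0], [0, 0, 0], 1],
    [[0, 0, 0], [0, 0, 0], 1],
  ],
)

```text
clock: 26.28
eef_pos: [0.4605, 0.0096, 0.2147]
tool_rot: [0.706, 0.708, 0.0, 0.0]
ft_force: [-0.1, -0.7, -0.1]
grip_width: 0.0853
grasp_force: 0.0
```

```bash
python3 - <<'E'
from st import *
c=camera("wrist");print(get_obs()["eef_pos"],stations(c,{"red":[.4635,.052],"green":[.4625,.233]}))
thing(c,"tally_counter",.063,1)
g=onz(c,*[ (silhouettes("tally_counter",c)[0]["bbox"][i]+silhouettes("tally_counter",c)[0]["bbox"][i+2])/2 for i in (0,1)],.063)
u,v=proj(c,g);u,v=int(u),int(v);print(u,v);save(c,"w10",(u-45,max(v-45,0),u+45,v+45),6)
E
```

```text
Traceback (most recent call last):
  File "st.py", line 10, in stations
    k=np.hypot(*(P-g).T);P=P[k<.06]
                 ~^~
ValueError: operands could not be broadcast together with shapes (0,) (2,)
```

```bash
python3 - <<'E'
from st import *
c=camera("wrist");print(get_obs()["eef_pos"],stations(c,{"red":[.4635,.052]}))
thing(c,"tally_counter",.063,1)
b=silhouettes("tally_counter",c)[0]["bbox"];u,v=int(b[0]+b[2])//2,int(b[1]+b[3])//2;print(u,v);save(c,"w10",(u-45,max(v-45,0),u+45,v+45),6)
E
```

```text
[0.46034644 0.0078556  0.21433434] {'red': (array([463.8,  49.5]), 43.1, 3326)}
tally_counter 0.77 [294.2, 117.4, 339.0, 165.0] [458.1  48.4] ((458.3269958496094, 49.527400970458984), 21.759784698486328)
316 141
```

View pics/w10.png

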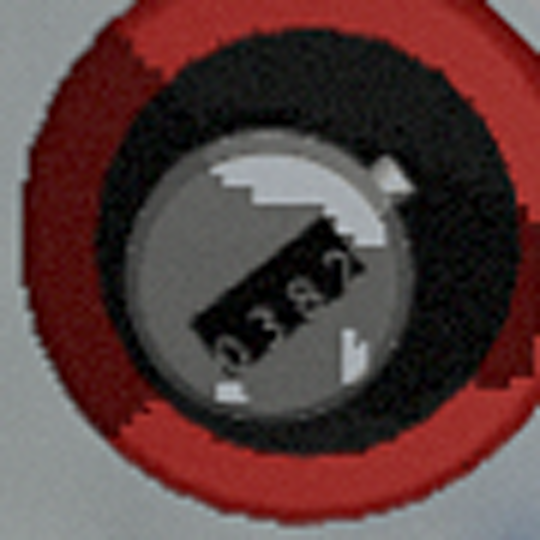

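The crop shows the counter body at crop (270,273) and its knob at crop (395,177), which is about 37.5° in the world. I'll grip perpendicular to that, so the tool turns -52.5°.

>>> drive_tool(
  increments=[
    [[-1, 10, -5], [0, 0, -6.6], 1],
    [[-1, 10, -10], [0, 0, -6.6], 1],
    [[-1, 10, -10], [0, 0, -6.6], 1],
    [[0, 10, -10], [0, 0, -6.6], 1],
    [[0, 0, -10], [0, 0, -6.6], 1],
    [[0, 0, -20], [0, 0, -6.6], 1],
    [[0, 0, -20], [0, 0, -6.6], 1],
    [[0, 0, -20], [0, 0, -6.5], 1],
  ],
)

```text
clock: 27.15
eef_pos: [0.4577, 0.0469, 0.1083]
tool_rot: [0.949, 0.316, 0.0, 0.0]
ft_force: [0.4, -0.5, 0.5]
grip_width: 0.0849
grasp_force: 0.0
```

>>> drive_tool(
  increments=[
    [[0, 0, 0], [0, 0, 0], 1],
    [[0, 0, 0], [0, 0, 0], 1],
  ],
)

```text
clock: 27.32
eef_pos: [0.4564, 0.0471, 0.1082]
tool_rot: [0.947, 0.32, -0.001, -0.0]
ft_force: [-0.4, 0.1, 0.8]
grip_width: 0.0853
grasp_force: 0.0
```

>>> drive_tool(
  increments=[
    [[0.8, 1.5, -25], [0, 0, 0], 1],
    [[0, 0, -28], [0, 0, 0], 1],
    [[0, 0, -10], [0, 0, 0], 1],
    [[0, 0, -3], [0, 0, 0], 1],
    [[0, 0, 0], [0, 0, 0], 1],
    [[0, 0, 0], [0, 0, 0], 0],
    [[0, 0, 0], [0, 0, 0], 0],
    [[0, 0, 0], [0, 0, 0], 0],
  ],
)

```text
clock: 27.98
eef_pos: [0.4595, 0.0498, 0.0442]
tool_rot: [0.948, 0.32, 0.001, 0.0]
ft_force: [0.2, -0.1, -0.3]
grip_width: 0.0519
grasp_force: 0.0
```

>>> drive_tool(
  increments=[
    [[0, 0, 0], [0, 0, 0], 0],
    [[0, 0, 0], [0, 0, 0], 0],
    [[0, 0, 0], [0, 0, 0], 0],
    [[0, 0, 0], [0, 0, 0], 0],
    [[0, 0, 0], [0, 0, 0], 0],
  ],
)

```text
clock: 28.4
eef_pos: [0.4594, 0.0497, 0.0444]
tool_rot: [0.948, 0.32, 0.001, 0.0]
ft_force: [-1.5, -1.2, 7.3]
grip_width: 0.0372
grasp_force: 59.6
```

>>> drive_tool(
  increments=[
    [[0, 0, 15], [0, 0, 0], 0],
    [[0, 0, 30], [0, 0, 0], 0],
    [[0, 20, 15], [0, 0, 0], 0],
    [[1, 38, 0], [0, 0, 0], 0],
    [[1, 38, 0], [0, 0, 0], 0],
    [[1, 38, 0], [0, 0, 0], 0],
    [[1, 34, 0], [0, 0, 0], 0],
    [[0, 16, -10], [0, 0, 0], 0],
  ],
)

```text
clock: 29.07
eef_pos: [0.464, 0.2386, 0.0951]
tool_rot: [0.947, 0.321, 0.003, -0.001]
ft_force: [0.7, -0.3, -0.4]
grip_width: 0.037
grasp_force: 60.4
```

>>> drive_tool(
  increments=[
    [[0, 0, -20], [0, 0, 0], 0],
    [[0, 0, -12], [0, 0, 0], 0],
    [[0, 0, 0], [0, 0, 0], 0],
    [[0, 0, 0], [0, 0, 0], 0],
  ],
)

```text
clock: 29.4
eef_pos: [0.4615, 0.2335, 0.0604]
tool_rot: [0.947, 0.32, -0.001, 0.0]
ft_force: [-0.7, -0.1, 0.0]
grip_width: 0.037
grasp_force: 60.4
```

>>> drive_tool(
  increments=[
    [[1.5, 0.2, -8], [0, 0, 0], 0],
    [[0, 0, -5], [0, 0, 0], 0],
    [[0, 0, -2], [0, 0, 0], 0],
    [[0, 0, -1], [0, 0, 0], 0],
    [[0, 0, 0], [0, 0, 0], 0],
    [[0, 0, 0], [0, 0, 0], 0],
  ],
)

```text
clock: 29.9
eef_pos: [0.4639, 0.2338, 0.045]
tool_rot: [0.948, 0.319, 0.0, -0.0]
ft_force: [0.3, -0.9, 0.2]
grip_width: 0.0366
grasp_force: 60.4
```

>>> drive_tool(
  increments=[
    [[-0.5, 0, -0.8], [0, 0, 0], 0],
    [[0, 0, 0], [0, 0, 0], 0],
    [[0, 0, 0], [0, 0, 0], 0.5],
    [[0, 0, 0], [0, 0, 0], 0.7],
    [[0, 0, 0], [0, 0, 0], 1],
    [[0, 0, 0], [0, 0, 0], 1],
    [[0, 0, 0], [0, 0, 0], 1],
    [[0, 0, 10], [0, 0, 0], 1],
  ],
)

```text
clock: 30.57
eef_pos: [0.4617, 0.2332, 0.0526]
tool_rot: [0.948, 0.32, -0.002, 0.0]
ft_force: [-0.5, 0.2, -0.3]
grip_width: 0.0856
grasp_force: 0.0
```

>>> drive_tool(
  increments=[
    [[0, 0, 30], [0, 0, 0], 1],
    [[0, -5, 30], [0, 0, 6.6], 1],
    [[0, -5, 30], [0, 0, 6.6], 1],
    [[0, -5, 30], [0, 0, 6.6], 1],
    [[0, -10, 30], [0, 0, 6.6], 1],
    [[0, -10, 10], [0, 0, 6.6], 1],
    [[0, -10, 0], [0, 0, 6.6], 1],
    [[0, 0, 0], [0, 0, 6.6], 1],
  ],
)

```text
clock: 31.23
eef_pos: [0.4639, 0.1878, 0.2165]
tool_rot: [0.745, 0.667, 0.002, 0.001]
ft_force: [-0.5, 0.6, -0.8]
grip_width: 0.0853
grasp_force: 0.0
```

>>> drive_tool(
  increments=[
    [[0, 0, 0], [0, 0, 6.5], 1],
    [[0, 0, 0], [0, 0, 0], 1],
    [[0, 0, 0], [0, 0, 0], 1],
  ],
)

```text
clock: 31.48
eef_pos: [0.4632, 0.1889, 0.2146]
tool_rot: [0.708, 0.706, 0.0, 0.0]
ft_force: [0.3, -0.3, -0.7]
grip_width: 0.0855
grasp_force: 0.0
```

```bash
python3 - <<'E'
from st import *
c=camera("wrist");print(get_obs()["eef_pos"],get_obs()["tool_rot"],stations(c,{"green":[.4625,.233]}))
thing(c,"tally_counter",.063,1);save(c,"w11")
g=np.array([.464,.051]);print(proj(c,[.464,.051,.04]),inlay(c,g,35)[:2])
E
```

```text
[0.46314672 0.18894596 0.2144153 ] [7.08196614e-01 7.06015244e-01 1.56924442e-04 7.44436945e-05] {'green': (array([462.9, 233.8]), 42.9, 3198)}
tally_counter 0.72 [295.7, 111.6, 340.9, 159.1] [461.4 233.5] ((461.35809326171875, 234.8411102294922), 22.322345733642578)
[319.56588574 308.11705942] (((463.7473449707031, 49.49177169799805), 31.335603713989258), array([463.63428 ,  50.163864], dtype=float32))
```

The tally is centred on green to within about 2 mm, and the red inlay is at (463.7, 50). Now I'll move the red dish from grey to red.

>>> drive_tool(
  increments=[
    [[-2, -40, 0], [0, 0, 0], 1],
    [[-3, -40, 0], [0, 0, 0], 1],
    [[-3, -40, 0], [0, 0, 0], 1],
    [[-3, -40, 0], [0, 0, 0], 1],
    [[-3, -40, 0], [0, 0, 0], 1],
    [[-3, -40, 0], [0, 0, 0], 1],
    [[-3, -40, 0], [0, 0, 0], 1],
    [[-3, -40, 0], [0, 0, 0], 1],
  ],
)

```text
clock: 32.25
eef_pos: [0.4397, -0.1328, 0.2142]
tool_rot: [0.708, 0.706, 0.0, 0.0]
ft_force: [1.4, 0.8, 0.9]
grip_width: 0.0857
grasp_force: 0.0
```

>>> drive_tool(
  increments=[
    [[-3, -40, 0], [0, 0, 0], 1],
    [[-3, -40, 0], [0, 0, 0], 1],
    [[-2, -40, 0], [0, 0, 0], 1],
    [[-1, -36, 0], [0, 0, 0], 1],
    [[0, -20, -20], [0, 0, 0], 1],
    [[0, 0, -40], [0, 0, 0], 1],
    [[0, 0, -30], [0, 0, 0], 1],
    [[0, 0, 0], [0, 0, 0], 1],
  ],
)

```text
clock: 32.92
eef_pos: [0.4268, -0.3047, 0.1176]
tool_rot: [0.708, 0.706, -0.001, -0.006]
ft_force: [-1.3, 0.9, -0.5]
grip_width: 0.0855
grasp_force: 0.0
```

```bash
python3 - <<'E'
from st import *
c=camera("wrist");print(get_obs()["eef_pos"]);thing(c,"red_dish",.068,2)
E
```

```text
[ 0.42849418 -0.30539011  0.12080031]
red_dish 0.78 [281.1, 188.5, 370.2, 274.6] [ 430.8 -303.6] ((431.2242431640625, -303.9812316894531), 28.42607307434082)
```

>>> drive_tool(
  increments=[
    [[2, -1, -20], [0, 0, 0], 1],
    [[0, 0, -35], [0, 0, 0], 1],
    [[0, 0, -18], [0, 0, 0], 1],
    [[0, 0, -4], [0, 0, 0], 1],
    [[0, 0, 0], [0, 0, 0], 1],
    [[0, 0, 0], [0, 0, 0], 0],
    [[0, 0, 0], [0, 0, 0], 0],
    [[0, 0, 0], [0, 0, 0], 0],
  ],
)

```text
clock: 33.68
eef_pos: [0.4346, -0.309, 0.0492]
tool_rot: [0.707, 0.707, 0.0, 0.002]
ft_force: [-1.6, -0.3, 1.0]
grip_width: 0.0518
grasp_force: 0.3
```

>>> drive_tool(
  increments=[
    [[0, 0, 0], [0, 0, 0], 0],
    [[0, 0, 0], [0, 0, 0], 0],
    [[0, 0, 0], [0, 0, 0], 0],
    [[0, 0, 0], [0, 0, 0], 0],
  ],
)

```text
clock: 34.02
eef_pos: [0.4347, -0.3091, 0.0496]
tool_rot: [0.707, 0.707, 0.0, 0.002]
ft_force: [-1.3, 1.0, 6.7]
grip_width: 0.0484
grasp_force: 61.8
```

>>> drive_tool(
  increments=[
    [[0, 0, 20], [0, 0, 0], 0],
    [[0, 0, 35], [0, 0, 0], 0],
    [[0, 0, 40], [0, 0, 0], 0],
    [[0, 0, 40], [0, 0, 0], 0],
    [[0, 15, 35], [0, 0, 0], 0],
    [[3, 38, 0], [0, 0, 0], 0],
    [[3, 39, 0], [0, 0, 0], 0],
    [[3, 39, 0], [0, 0, 0], 0],
  ],
)

```text
clock: 34.68
eef_pos: [0.4428, -0.1764, 0.2191]
tool_rot: [0.708, 0.706, 0.001, 0.002]
ft_force: [0.5, 0.7, -0.1]
grip_width: 0.0484
grasp_force: 62.3
```

>>> drive_tool(
  increments=[
    [[3, 39, 0], [0, 0, 0], 0],
    [[3, 39, 0], [0, 0, 0], 0],
    [[4, 39, 0], [0, 0, 0], 0],
    [[4, 39, 0], [0, 0, 0], 0],
    [[3, 35, 0], [0, 0, 0], 0],
    [[3, 15, -20], [0, 0, 0], 0],
    [[0, 0, -40], [0, 0, 0], 0],
    [[0, 0, 0], [0, 0, 0], 0],
  ],
)

```text
clock: 35.35
eef_pos: [0.4572, 0.03, 0.1517]
tool_rot: [0.706, 0.708, -0.004, -0.004]
ft_force: [-3.3, 0.4, -2.2]
grip_width: 0.049
grasp_force: 62.4
```

>>> drive_tool(
  increments=[
    [[0, 0, 0], [0, 0, 0], 0],
    [[0, 0, 0], [0, 0, 0], 0],
  ],
)

```text
clock: 35.52
eef_pos: [0.4631, 0.0287, 0.1587]
tool_rot: [0.707, 0.707, 0.001, 0.001]
ft_force: [-0.2, -0.3, -0.9]
grip_width: 0.0486
grasp_force: 62.4
```

```bash
python3 - <<'E'
from st import *
c=camera("wrist");e=get_obs()["eef_pos"];print(e);thing(c,"red_dish",e[2]+.068-.0496,1);thing(c,"station_red",.039)
print(inlay(c,[.464,.05],35)[:2])
E
```

```text
[0.4639157  0.02852963 0.15933022]
red_dish 0.65 [256.8, 216.3, 378.8, 342.4] [463.3  36.3] ((463.5048522949219, 35.34463882446289), 29.42086410522461)
station_red 0.83 [438.7, 79.7, 539.6, 174.5] [589.8  83.9] ((590.000732421875, 80.94490814208984), 39.400028228759766)
station_red 0.82 [260.9, 109.4, 377.5, 217.8] [463.2  53.2] ((463.5107116699219, 50.26349639892578), 44.181846618652344)
(((463.5903625488281, 49.432464599609375), 31.58901023864746), array([463.48743 ,  50.266693], dtype=float32))
```

>>> drive_tool(
  increments=[
    [[0, 19, 0], [0, 0, 0], 0],
    [[0, 0, -35], [0, 0, 0], 0],
    [[0, 0, -35], [0, 0, 0], 0],
    [[0, 0, -22], [0, 0, 0], 0],
    [[0, 0, -10], [0, 0, 0], 0],
    [[0, 0, 0], [0, 0, 0], 0],
    [[0, 0, 0], [0, 0, 0], 0],
  ],
)

```text
clock: 36.25
eef_pos: [0.4631, 0.0476, 0.0558]
tool_rot: [0.708, 0.707, 0.0, 0.0]
ft_force: [1.2, -0.6, -0.1]
grip_width: 0.0484
grasp_force: 62.5
```

>>> drive_tool(
  increments=[
    [[0.5, 0, -3.5], [0, 0, 0], 0],
    [[0, 0, -2], [0, 0, 0], 0],
    [[0, 0, -1], [0, 0, 0], 0],
    [[0, 0, 0], [0, 0, 0], 0],
    [[0, 0, 0], [0, 0, 0], 0.6],
    [[0, 0, 0], [0, 0, 0], 0.8],
    [[0, 0, 0], [0, 0, 0], 1],
    [[0, 0, 0], [0, 0, 0], 1],
  ],
)

```text
clock: 36.92
eef_pos: [0.4626, 0.048, 0.0485]
tool_rot: [0.707, 0.707, -0.0, -0.0]
ft_force: [-0.1, -0.2, 0.3]
grip_width: 0.0847
grasp_force: 0.0
```

>>> drive_tool(
  increments=[
    [[0, 0, 0], [0, 0, 0], 1],
    [[0, 0, 10], [0, 0, 0], 1],
    [[0, 0, 35], [0, 0, 0], 1],
    [[0, 0, 40], [0, 0, 0], 1],
    [[0, 0, 40], [0, 0, 0], 1],
    [[0, -20, 35], [0, 0, 0], 1],
    [[0, -20, 0], [0, 0, 0], 1],
    [[0, 0, 0], [0, 0, 0], 1],
  ],
)

```text
clock: 37.58
eef_pos: [0.4645, 0.0058, 0.2113]
tool_rot: [0.708, 0.706, 0.002, 0.003]
ft_force: [0.1, -0.5, -0.3]
grip_width: 0.0857
grasp_force: 0.0
```

```bash
python3 - <<'E'
from st import *
c=camera("wrist");e=get_obs();print(e["eef_pos"],e["ft_force"]);thing(c,"red_dish",.068,1)
hsv=None
for s in silhouettes("station_red",c): 
    v,u=np.nonzero(s["region"]);P=np.array([onz(c,a,b,.039)[:2]*1000 for a,b in zip(u,v)],np.float32);print(cv2.minEnclosingCircle(P))
print(stations(c,{"red":[.4636,.05]}))
t=camera("top");save(t,"t9",(150,125,470,270),2.5)
E
```

```text
[0.46323593 0.00697126 0.20955836] [ 6.66754547e-04  7.22025742e-01 -2.34694721e-01]
red_dish 0.62 [285.2, 104.2, 347.5, 166.2] [463.8  51.3] ((463.7847900390625, 50.68418884277344), 26.365217208862305)
((592.0147705078125, 80.65972137451172), 38.21112823486328)
((463.42364501953125, 50.201908111572266), 44.152408599853516)
{'red': (array([463.9,  49.6]), 43.0, 5043)}
```

View pics/t9.png

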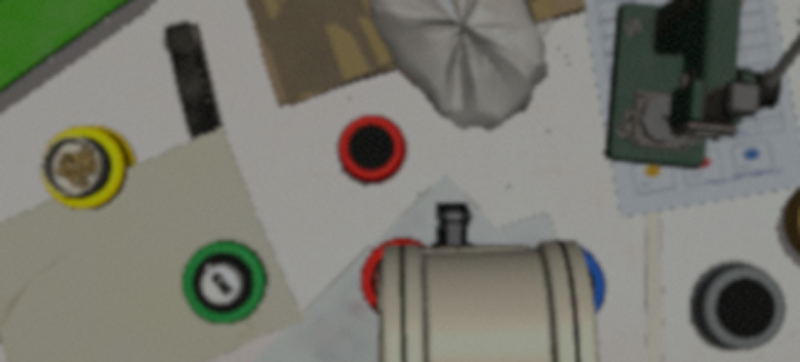

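The final view shows the off-white dish on yellow, the tally on green and grey empty. The stapler hasn't moved, and the red dish measures within 1 mm of the red centre. The arm hides blue here, so I'll check the bottle from the scene camera before handing in.

```bash
python3 - <<'E'
from st import *
c=camera("scene");print(proj(c,[.455,-.117,.04]),proj(c,[.455,-.117,.162]))
ok=False
for s in silhouettes("glue_bottle",c): 
    b=s["bbox"];print(s["conf"],b)
    ok|=abs((b[0]+b[2])/2-proj(c,[.455,-.117,.1])[0])<6 and b[3]-b[1]>25
print(ok)
if ok: print(job_done())
E
```

```text
[383.14947512 193.57405936] [386.94794354 160.36170232]
0.8 [376.7, 160.4, 391.0, 198.4]
True
the job is handed in; nothing more can be done
None
```

All four things stand upright on their own stations, each measured within about 2 mm of centre, and the job is handed in at about 38 s with grey empty and the stapler untouched.

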